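# Unlatch a keyhole hanger plate and take it off its sloped stand

## Task

Turn the red cam knob on the sloped blue stand anticlockwise until the cam's high point bears on the sprung latch and holds it aside. Then slide the hanging aluminium plate up the slope until its studs stand in the wide ends of the keyholes, lift it off, and lower it flat, handle up, onto the middle of the cork pad before letting go. Leave the cam at its high point and do not disturb the other things on the bench.

Things in the scene. Friction and masses are not known exactly. Their poses are not given: they have to be found in the camera images.
- stand: Fixed smooth blue sloped stand (friction with the plate about 0.2). Origin: middle of its underside. Its +x runs from its low front edge to its high rear edge, z up. The board, 280 mm wide (y) and 200 mm up the slope, is inclined 35 degrees from level, rising toward +x; its face is 85 mm above the origin at the middle, 28 mm at the front edge, 142 mm at the rear edge.
- plate: Loose aluminium hanger plate, 0.35 kg, 100 mm (own x, up the slope while hung) by 120 mm (y, to the left) by 6 mm (z, square out of the board). Origin: middle of its underside. Two keyholes at y = +-42 mm: wide end 24 mm across centred at x = -10 mm, from it an 11 mm slot toward +x. A tab at its upper edge (y = -45 mm) meets the latch tongue after 3 mm of travel until that is aside.
- handle (a point): Middle of the plate's black pull handle, 36 mm above the plate's underside, over its centre: a bar 66 mm long along the plate's y, 14 mm thick along x, 14 mm high, open underneath (23 mm) on two round posts 52 mm apart.
- wide_ends (a point): Point on the plate's underside midway between the centres of the two wide ends (plate x = -10 mm, y = 0).
- studs (a point): Fixed point on the board's face midway between the two steel studs (84 mm apart; shank 8 mm, head 16 mm in diameter, head from 10 to 15 mm above the board: the plate has 4 mm of play). Hung, the studs are at the slots' upper ends: the plate must go 22 mm up the slope to bring wide_ends here (4 mm to spare), then straight out along its z by over 15 mm to clear the heads.
- cam_axis (a point): Fixed point on the cam's axis, at the height to grip, 36 mm above the board; the axis is square to the board (as the hung plate's z). The red grip is a bar 52 mm long, 14 mm thick, from 14 to 46 mm above the board, on a brass eccentric disc of radius 22 mm, offset 14 mm. The bar's white-marked end points the way of the cam's high point.
- cam (a joint): Cam angle, rad, 0 to 1.55 (stop); grows anticlockwise seen looking down onto the board. At 1.4 the high point (white-marked end) points straight across the slope to the left (hung plate's +y), at the latch; at 0 it points 1.4 rad clockwise of that, nearly up the slope. It meets the latch at about 0.22. Turns with about 0.1 N m, stays where left.
- latch (a joint): Sideways travel, m, of the sprung steel follower with the latch tongue: 0 = latching the plate, 0.0086 = pushed left (hung plate's +y) by the cam's high point; the tab passes freely from about 0.006. The spring pushes back with 1.5 to 2.5 N. Follower top 11 mm above the board; its guide strap is 15 mm, its spring housing 16 mm high.
- pad: Fixed cork pad, 170 mm (x) by 190 mm (y), 16 mm thick, flat on the bench. Origin: middle of its underside; its top is 16 mm above.
- white_tub: Bystander, leave alone: white plastic tub with screw cap, diameter 59 mm, 108 mm tall, standing at the right. Origin: middle of its underside.
- printed_knob: Bystander, leave alone: orange star knob, 44 mm across, 28 mm tall, lying at the left. Origin: middle of its underside.
- printed_bracket: Bystander, leave alone: dark grey angle bracket, 32x60x46 mm, at the left. Origin: middle of its underside.

How it is judged (in metres and radians):
On the way, in this order (a step that is already met when the one before it is completed fails the run):
1. the cam's high point pushes the latch aside (value of joint cam above 1.05 rad and value of joint latch above 0.0072 m), for 0.2 s.
2. the plate is slid up until the studs stand in the wide ends (distance between wide_ends and studs below 0.007 m), for 0.04 s.
3. the plate is lowered onto the pad while still held (within 12 mm of the pad's top, nearly level) (horizontal distance between plate and pad below 0.035 m and angle between plate's own z axis and vertical below 0.12 rad and z of plate in the frame of pad below 0.028 m and contact force between the fingers and plate above 1 N), for 0.05 s.
At the end, for the whole second after the job is handed in: The plate lies at rest, flat (within 0.12 rad) and handle up on the cork pad, its centre within 35 mm of the pad's centre; the cam is still at its high point (past 1.05 rad), holding the latch at least 7.2 mm aside (all of step 1 and horizontal distance between plate and pad below 0.035 m and angle between plate's own z axis and vertical below 0.12 rad and contact force between plate and pad above 1 N and linear speed of plate below 0.02 m/s and z of plate in the frame of pad below 0.021 m); the robot touches nothing.
It fails at once if a bystander is moved more than 30 mm (distance of any of white_tub, printed_knob, printed_bracket from where it was at the start of the episode above 0.03 m).
It also fails if it takes over 53 s, if anything falls off the work surface, if the arm or the gripper's body presses on something with over 40 N, if the wrist force passes 120 N, or if a joint passes its speed limit or range.

## Robot

A 6-joint arm with a two-finger parallel gripper is mounted at the origin on a cart in front of the work surface, level with it; the furniture and walls round the work are solid. World frame = base frame: x ahead of the robot, y to its left, z up, the work surface at z = 0. Lengths are in mm, angles in rad, forces in N, time in s.
With the tool pointing down it reaches from about 400 to 925 mm from the base axis. Payload 12.5 kg.
Tool frame: the origin (TCP) lies midway between the tips of the shut fingers; the grasp point (between the pads) lies 19 mm behind it; z points along the fingers, y is the line along which they close (so a half turn about z gives the same grasp; the last joint's range is limited). The gripper opens to 95 mm and grips with 3 to 60 N. Pads are 20 mm wide; open, the fingers measure 119 mm over their backs; the gripper's body (75 mm by 180 mm) begins 59 mm behind the grasp point.
Start: joints at [1.223, 0.491, 1.559, -0, 1.092, -0.106], TCP at [149.638, 606.84, 214.661] pointing down, gripper open.
Joint ranges: [-3.1, 3.1], [-0.84, 2.19], [0.05, 2.79], [-1.13, 4.28], [0.06, 2.93], [-2.69, 2.69]. Speed limits (rad/s): [2.22, 2.22, 2.79, 3.14, 3.14, 3.14].

## Interface

Orientations are given as [roll, pitch, yaw] about the fixed x, y, z axes, in that order (R = Rz(yaw) Ry(pitch) Rx(roll)).
In Python, from cell import * gives the robot as it stands.
- The arm moves only by the tool servo_tool, never from a script. Its argument "moves" is one flat list of numbers, 5 for each row, row after row: the shift along the world's x, y, z as a fraction of full scale, then the turn about the world's z as a fraction of full scale, then the opening, from 0 (shut) to 1 (fully open). A call has 1 to 12 rows; each row is the pose to reach, as a shift and turn from the pose commanded when the call began, turning the shorter way round; what a row does not reach only later rows make up. Full scale, the value 1, is 400 mm for a shift and 180 degrees for a turn. A row lasts 1/12 s, in which the tool goes at most 41.7 mm and 7.16 degrees, less where a joint would pass 70% of its speed; a pose out of reach is approached as far as the arm can. A call with a number of a shift or a turn outside -1 to 1 is refused whole. A call with a gripper value outside its range is refused whole. The fingers move at their own pace and stop on an object; the grip force is fixed at half the most. Time passes only in rows, so rows that repeat a pose let the fingers close. It gives the time, the measured TCP pose, the force, the opening and the grip force at its end, in the units of the state.
- state(): the state, without advancing time (a new reading comes with each control period).
- read_camera(name): name is "side" or "top"; returns (picture, depth): 400x640x3 uint8, blue, green, red; 400x640 float32, mm along the optical axis (not along the pixel's ray), 0 where there is no reading.
- get_calibration(name): a dict with "K" (3x3 intrinsics, pixels), "k1" (the pictures are not rectified: a ray, as slopes to the right and down, at radius r is drawn at 1 + k1 r^2 times it, then the intrinsics apply), "R" (3x3) and "t" (3): a world point X has camera coordinates R X + t. Camera axes: x right, y down, z forward; pixel columns grow to the right and rows downward; lengths in mm; the calibration is good to about 2 mm. A picture is of the moment at which its call begins. get_calibration takes no time and is no camera call.
- job_done(): hands the job in; it is judged then, once.
The state is a dict: "t": time; "joints": joint angles; "qvel": joint speeds; "tau": joint torques, N m; "eef_pos": TCP position; "tcp_rot": TCP orientation; "ft_force": force on the tool from outside, world axes, zero at the start; "moment": the same for the moment, N m; "opening": opening from 0.0 (shut) to 1.0 (fully open); "grip_force": force on a finger pad.
Only numpy, scipy, OpenCV 4.12 (cv2) and the standard library are available. Lean on these libraries where they do the work, as an engineer would, in place of code of your own. Each camera call takes 0.05 s, during which the arm holds its last target. There are 200 camera calls.

## Working session

There is one attempt and no reset: what is moved stays moved. The work goes in short steps, Python scripts to look and compute and a tool call to move; the robot and the scene stay as the last step left them, time stands still between calls to the robot, and variables do not carry over. Pictures are saved under pics/ and viewed, at most 10 in all, crops included, and the job is handed in when it is done.

Besides the shell and the picture viewer there is one more tool, called by a JSON object that holds its "name" and its "arguments", one argument or row to a line. servo_tool: Moves the arm, as the interface text tells. Its arguments: {"type":"object","properties":{"moves":{"type":"array"}},"required":["moves"]}

```bash
mkdir -p pics; ls
cat > h.py <<'E'
import numpy as np, cv2
from cell import *
def pix(cal,X):
    c=cal["R"]@np.asarray(X,float)+np.ravel(cal["t"]); s=c[:2]/c[2]; s=s*(1+cal["k1"]*(s@s))
    K=np.array(cal["K"]); return K[0,0]*s[0]+K[0,2],K[1,1]*s[1]+K[1,2]
def ray(cal,u,v):
    K=np.array(cal["K"]); d=np.array([(u-K[0,2])/K[0,0],(v-K[1,2])/K[1,1]]); s=d.copy()
    for _ in range(20): s=d/(1+cal["k1"]*(s@s))
    return np.array([s[0],s[1],1.])
def pt(cal,u,v,z):  # camera depth -> world
    return np.array(cal["R"]).T@(ray(cal,u,v)*z-np.ravel(cal["t"]))
def onplane(cal,u,v,n,d): # n.X=d
    R=np.array(cal["R"]); o=-R.T@np.ravel(cal["t"]); r=R.T@ray(cal,u,v); return o+r*(d-n@o)/(n@r)
def cloud(cal,D):
    v,u=np.nonzero(D>0); K=np.array(cal["K"]); d=np.stack([(u-K[0,2])/K[0,0],(v-K[1,2])/K[1,1]]); s=d.copy()
    for _ in range(20): s=d/(1+cal["k1"]*(s**2).sum(0))
    P=np.vstack([s,np.ones(len(u))])*D[v,u]; out=np.full(D.shape+(3,),np.nan)
    out[v,u]=(np.array(cal["R"]).T@(P-np.ravel(cal["t"])[:,None])).T; return out
E
python3 - <<'E'
from h import *
print(state())
for n in("side","top"):
    c=get_calibration(n); print(n,c); p,d=read_camera(n); cv2.imwrite(f"pics/{n}0.png",p); np.savez(f"{n}0.npz",p=p,d=d); print((d>0).mean())
E
```

```text
pics
{'t': 0.0, 'joints': array([ 1.22339914e+00,  4.91548625e-01,  1.55945416e+00, -2.21857301e-05,
        1.09174062e+00, -1.05566293e-01]), 'qvel': array([-4.06625867e-05, -1.46594773e-03, -8.84434731e-04, -1.43019261e-03,
       -1.71986865e-03,  1.56154606e-03]), 'tau': array([-1.21586327e-03, -6.12632203e+01, -2.58172989e+01,  6.92186574e-02,
        4.82258108e-02, -6.05621972e-05]), 'eef_pos': array([149.54974468, 606.57834856, 214.06693454]), 'tcp_rot': array([-3.14044624e+00, -1.01687410e-04,  2.89977194e+00]), 'ft_force': array([-0.12639271,  0.55786364, -0.77121485]), 'moment': array([ 0.02798576, -0.0586136 ,  0.02171636]), 'grip_force': 0.0, 'opening': 0.9994394075515962}
side {'K': array([[430.02715778,   0.        , 314.22363531],
       [  0.        , 430.02715778, 198.35051366],
       [  0.        ,   0.        ,   1.        ]]), 'k1': -0.08085785652372982, 'R': array([[-0.99865582, -0.0509514 ,  0.00951333],
       [-0.03407691,  0.50711418, -0.86120495],
       [ 0.03905525, -0.86037153, -0.5081688 ]]), 't': array([ 513.86921158,  104.36683678, 1384.12117549])}
0.99602734375
top {'K': array([[465.95071718,   0.        , 314.9855311 ],
       [  0.        , 465.95071718, 203.05683668],
       [  0.        ,   0.        ,   1.        ]]), 'k1': 0.008671538280686751, 'R': array([[ 3.18125419e-03, -9.99895348e-01, -1.41128383e-02],
       [-9.82889073e-01, -5.27322827e-04, -1.84197699e-01],
       [ 1.84170980e-01,  1.44573343e-02, -9.82787889e-01]]), 't': array([ -14.66096405,  549.81599245, 1644.08278125])}
0.99590234375
```

View pics/side0.png

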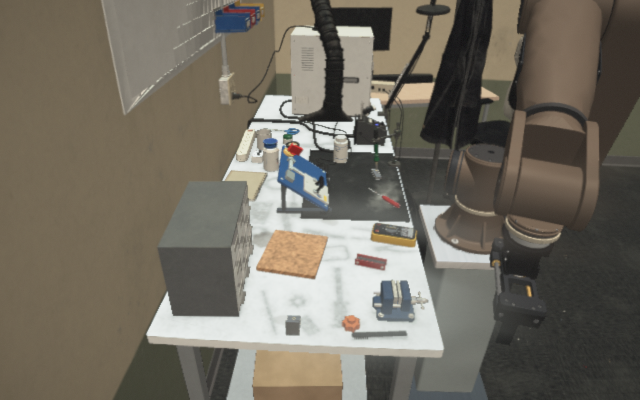

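View pics/top0.png

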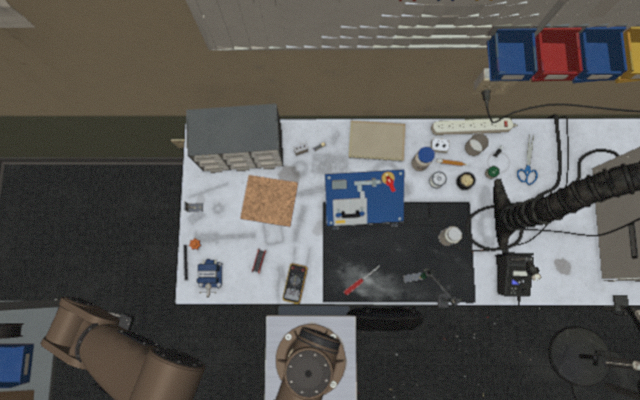

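Run:
```python
from h import *
T=np.load("top0.npz");S=np.load("side0.npz");ct=get_calibration("top");cs=get_calibration("side")
for n,Z,c in(("top",T,ct),("side",S,cs)):
    C=cloud(c,Z["d"]); hsv=cv2.cvtColor(Z["p"],cv2.COLOR_BGR2HSV)
    box=np.zeros(C.shape[:2],bool)
    if n=="top": box[160:235,315:415]=1
    else: box[140:215,265:340]=1
    blue=box&(hsv[...,0]>98)&(hsv[...,0]<125)&(hsv[...,1]>120)
    P=C[blue]; P=P[np.isfinite(P).all(1)]
    for _ in range(6):
        m=P.mean(0); nn=np.linalg.svd(P-m,full_matrices=0)[2][2]; nn*=np.sign(nn[2]); r=(P-m)@nn; P=P[abs(r)<max(2,1.5*r.std())]
    print(n,"board n",nn,"mean",m,len(P),"tilt",np.degrees(np.arccos(nn[2])),"az",np.degrees(np.arctan2(-nn[1],-nn[0])))
    cork=(hsv[...,0]>5)&(hsv[...,0]<20)&(hsv[...,1]>80)
    k=np.zeros_like(cork); 
    if n=="top": k[170:232,235:305]=1
    else: k[225:285,250:335]=1
    cn=max(cv2.findContours((cork&k).astype(np.uint8),0,1)[0],key=cv2.contourArea); r=cv2.minAreaRect(cn)
    print(" pad",r,"z",np.nanmedian(C[cork&k],0), [onplane(c,*p,np.array([0,0,1.]),16).round(1) for p in cv2.boxPoints(r)],onplane(c,*r[0],np.array([0,0,1.]),16).round(1))
    red=box&((hsv[...,0]<6)|(hsv[...,0]>174))&(hsv[...,1]>150)
    print(" red",red.sum(),np.nanmedian(C[red],0))
def up(p,a,b,c,d,f): return cv2.resize(p[b:d,a:c],None,fx=f,fy=f,interpolation=cv2.INTER_CUBIC)
a=up(T["p"],315,160,415,235,6);b=up(S["p"],265,135,345,220,6); cv2.imwrite("pics/a.png",a);cv2.imwrite("pics/b.png",b)
```

```text
top board n [-0.56883532 -0.03320372  0.82178092] mean [ 567.46380553 -208.4922543    88.97263992] 997 tilt 34.73652944296313 az 3.3406445097174564
 pad ((268.8243408203125, 200.05406188964844), (49.648494720458984, 44.22332763671875), 9.462322235107422) z [566.92237572 157.89713131  15.55665902] [array([500.8, 261.6,  16. ]), array([666.9, 239.6,  16. ]), array([635.4,  54.7,  16. ]), array([470.6,  79.8,  16. ])] [567.7 158.8  16. ]
 red 52 [ 598.02344253 -273.98982897  156.84369767]
side board n [-0.56993664 -0.03549493  0.82092164] mean [ 571.80688803 -192.97028063   91.05004704] 520 tilt 34.82284033085922 az 3.5637060481772145
 pad ((291.4147033691406, 253.06283569335938), (64.47623443603516, 42.904258728027344), 8.61564826965332) z [568.02689089 175.47732146  14.02315072] [array([662. , 253.3,  16. ]), array([675.9,  46.2,  16. ]), array([472.6,  85.5,  16. ]), array([484.6, 281.9,  16. ])] [572.3 173.7  16. ]
 red 98 [ 603.13281571 -267.58430736  147.62918233]
```

View pics/a.png

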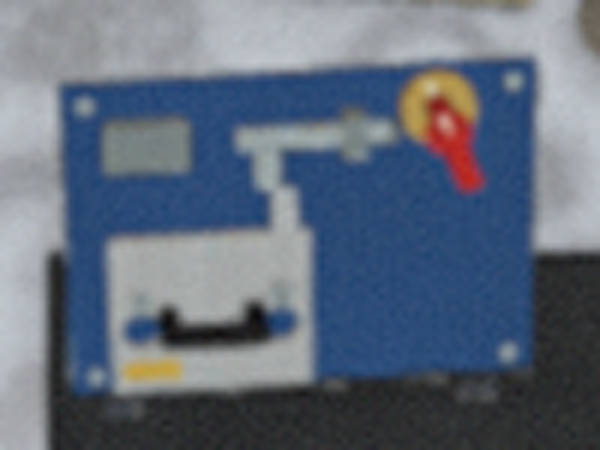

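View pics/b.png

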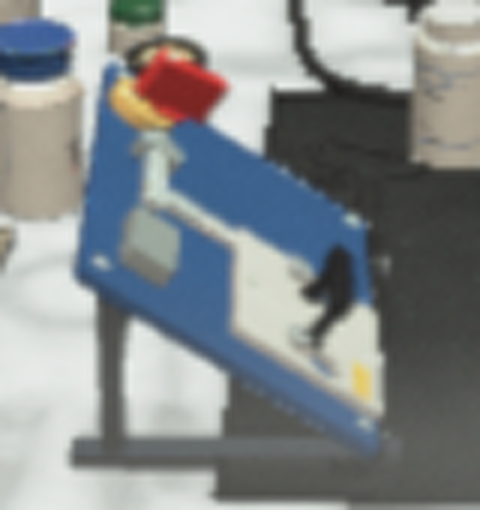

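```bash
cat > b.py <<'E'
from h import *
def frame(n_az,tilt=35):
    a,t=np.radians(n_az),np.radians(tilt)
    ex=np.array([np.cos(a)*np.cos(t),np.sin(a)*np.cos(t),np.sin(t)]); ey=np.array([-np.sin(a),np.cos(a),0]); return ex,ey,np.cross(ex,ey)
def masks(n,p):
    h=cv2.cvtColor(p,cv2.COLOR_BGR2HSV); H,S,V=h[...,0].astype(int),h[...,1],h[...,2]; box=np.zeros(H.shape,bool)
    if n=="top": box[165:230,322:408]=1
    else: box[138:210,276:332]=1
    return box,H,S,V
E
python3 - <<'E'
from b import *
for n,m in(("top",[567.46,-208.49,88.97]),("side",[571.8,-193,91.05])):
    Z=np.load(n+"0.npz");c=get_calibration(n);box,H,S,V=masks(n,Z["p"])
    nn=frame(3.45)[2]; d=nn@np.array(m)
    if n=="top":
        q=[(62,85),(533,60),(530,372),(75,395)]; f,ox,oy=6,315,160
    else: q=[(110,62),(358,225),(380,450),(76,275)]; f,ox,oy=6,265,135
    P=[onplane(c,(u+.5)/f-.5+ox,(v+.5)/f-.5+oy,nn,d) for u,v in q]; P=np.array(P)
    print(n,P.round(1).tolist(),"ctr",P.mean(0).round(1)); e=np.roll(P,-1,0)-P; print(" edges",np.linalg.norm(e,axis=1).round(1),np.degrees(np.arctan2(e[:,1],e[:,0])).round(1))
    ex,ey,nn=frame(3.45); O=P.mean(0)
    def loc(mask,h,name):
        v,u=np.nonzero(mask); Q=np.array([onplane(c,a,b,nn,d+h) for a,b in zip(u,v)])-O
        X=np.stack([Q@ex,Q@ey],1); r=cv2.minAreaRect(X.astype(np.float32)); print(" ",name,len(X),"mean",X.mean(0).round(1),"range",X.min(0).round(1),X.max(0).round(1),"rect",np.round(r[0],1),np.round(r[1],1),round(r[2],1))
    loc(box&((H<6)|(H>174))&(S>150),46,"red")
    loc(box&(H>18)&(H<30)&(S>90),8,"yellow")
    bl=box&(V<60)&(S<120)
    if n=="top": bl&=False; bl[205:219,335:365]=((V<60))[205:219,335:365]
    else: bl[:]=False; bl[172:195,312:328]=(V<60)[172:195,312:328]
    loc(bl,43,"black")
    C=cloud(c,Z["d"]); 
    for nm,mk in(("red",box&((H<6)|(H>174))&(S>150)),("black",bl)):
        Q=C[mk]-O; print("  depth",nm,[np.nanpercentile(Q@w,[5,50,95]).round(0).tolist() for w in(ex,ey,nn)])
E
```

```text
top [[636.1, -49.2, 143.7], [651.1, -321.8, 142.7], [485.7, -334.7, 26.5], [471.1, -57.8, 27.9]] ctr [ 561.  -190.9   85.2]
 edges [273.  202.5 277.4 201.8] [ -86.8 -175.5   93.     3. ]
  red 52 mean [ 68.7 -83. ] range [ 45.  -96.2] [ 94.4 -71.7] rect [ 69.3 -81.7] [53.5 19.4] 12.3
  yellow 81 mean [ 34.7 -27.7] range [-85.9 -98.9] [ 98.1 105.6] rect [3.4 5.8] [ 36.4 265.2] 42.4
  black 56 mean [-40.6  53.8] range [-47.7  25.2] [-28.   85.2] rect [-37.1  55. ] [59.9 19.6] 88.2
  depth red [[47.0, 66.0, 86.0], [-94.0, -85.0, -75.0], [16.0, 44.0, 49.0]]
  depth black [[-48.0, -44.0, -39.0], [26.0, 50.0, 84.0], [13.0, 39.0, 47.0]]
side [[650.0, -319.7, 140.4], [492.4, -322.3, 30.1], [471.8, -54.3, 27.0], [635.4, -34.1, 142.2]] ctr [ 562.4 -182.6   84.9]
 edges [192.4 268.8 201.  286. ] [-179.1   94.4    7.   -87.1]
  red 98 mean [ 73.4 -49.5] range [ 44.7 -94.3] [98.9 -4.1] rect [ 73.8 -51.4] [92.4 40.8] 73.8
  yellow 38 mean [ 41.6 -44. ] range [ -85.4 -112.3] [94.1 98. ] rect [ 1.3 -6.8] [ 34.8 268.8] 46.2
  black 45 mean [-42.5  60.9] range [-72.7 -33.3] [-21.7 118.4] rect [-48.3  41.2] [156.6  20.6] 73.9
  depth red [[44.0, 64.0, 84.0], [-96.0, -88.0, -78.0], [16.0, 31.0, 45.0]]
  depth black [[-117.0, -45.0, -43.0], [-151.0, 46.0, 78.0], [-11.0, 37.0, 44.0]]
```

{"name": "servo_tool", "arguments": {
  "moves": [0.6,-0.76,0.1,0.096,0,0.6,-0.76,0.1,0.096,0,0.6,-0.76,0.1,0.096,0,0.6,-0.76,0.1,0.096,0,0.6,-0.76,0.1,0.096,0,0.6,-0.76,0.1,0.096,0,0.6,-0.76,0.1,0.096,0,0.6,-0.76,0.1,0.096,0,0.6,-0.76,0.1,0.096,0,0.6,-0.76,0.1,0.096,0]
}}

```text
t: 0.93
eef_pos: [391.9, 299.6, 255.1]
tcp_rot: [-3.141, 0.001, -3.084]
ft_force: [-0.5, 0.2, 0.4]
opening: 0.359
grip_force: 0.0
```

```bash
cat > g.py <<'E'
from b import *
ex,ey,n=frame(3.4); O=np.array([561.,-190,85]); AX=np.array([68.,-84])
def W(x,y,h): return O+x*ex+y*ey+h*n
def poke(phi,r,gap=0):
    p=np.radians(phi); u=np.array([np.cos(p),np.sin(p)]); q=np.array([-u[1],u[0]])
    return AX+r*u-(7+12*abs(q[1])+10*abs(q[0])+gap)*q
E
python3 - <<'E'
from g import *
print(W(*AX,36),W(-43,54,36))
for phi,r,g in[(10,24,14),(10,24,0),(20,24,0),(30,23,0),(40,22,0),(50,22,0),(60,21,0),(70,20,0),(80,20,0),(86,20,0),(92,20,0)]:
    p=poke(phi,r,g); print(phi,p.round(0),W(*p,27).round(1))
E
```

```text
[ 600.97362234 -271.7732444   153.49267127] [ 502.02351106 -139.40863217   89.82568683]
10 [  98. -114.] [ 632.1 -299.8  163.1]
10 [  95. -100.] [ 629.3 -286.2  161.7]
20 [ 98. -96.] [ 631.4 -282.2  163.3]
30 [ 99. -92.] [ 632.  -277.8  164. ]
40 [ 99. -87.] [ 632.  -273.1  164.1]
50 [ 99. -82.] [ 631.6 -267.5  164.1]
60 [ 97. -77.] [ 629.6 -262.7  162.9]
70 [ 94. -72.] [ 626.8 -258.4  161.1]
80 [ 90. -68.] [ 623.2 -254.   158.8]
86 [ 87. -65.] [ 620.7 -251.9  157.1]
92 [ 85. -63.] [ 618.6 -250.1  155.7]
```

{"name": "servo_tool", "arguments": {
  "moves": [0.425,-0.95,0,0,0,0.425,-0.95,0,0,0,0.425,-0.95,0,0,0,0.425,-0.95,0,0,0,0.425,-0.95,0,0,0,0.425,-0.95,0,0,0,0.425,-0.95,0,0,0,0.425,-0.95,0,0,0,0.425,-0.95,0,0,0,0.425,-0.95,0,0,0,0.425,-0.95,0,0,0]
}}

```text
t: 1.85
eef_pos: [561.7, -82.8, 253.9]
tcp_rot: [-3.141, 0.0, -3.086]
ft_force: [-0.2, 0.7, -0.3]
opening: 0.007
grip_force: 0.0
```

{"name": "servo_tool", "arguments": {
  "moves": [0.175,-0.5425,-0.0975,0,0,0.175,-0.5425,-0.0975,0,0,0.175,-0.5425,-0.0975,0,0,0.175,-0.5425,-0.0975,0,0,0.175,-0.5425,-0.0975,0,0,0.175,-0.5425,-0.0975,0,0,0.175,-0.5425,-0.0975,0,0,0.175,-0.5425,-0.0975,0,0,0.175,-0.5425,-0.0975,0,0]
}}

```text
t: 2.6
eef_pos: [629.4, -293.3, 215.4]
tcp_rot: [3.141, -0.001, -3.082]
ft_force: [0.2, 0.0, -0.2]
opening: 0.007
grip_force: 0.0
```

Run:
```python
from h import *
for n,b in(("top",(315,150,445,260)),("side",(250,60,370,215))):
    p,d=read_camera(n); np.savez(n+"1.npz",p=p,d=d); cv2.imwrite(f"pics/{n}1.png",cv2.resize(p[b[1]:b[3],b[0]:b[2]],None,fx=4,fy=4 if n=="top" else 3.8,interpolation=2))
s=state();print(s["t"],s["eef_pos"])
for n in("top","side"): print(pix(get_calibration(n),s["eef_pos"]))
```

```text
2.7 [ 629.64048222 -292.8631844   216.14560915]
(np.float64(398.67681517170905), np.float64(170.2265494847522))
(np.float64(287.13099017090633), np.float64(128.71504195872578))
```

View pics/side1.png

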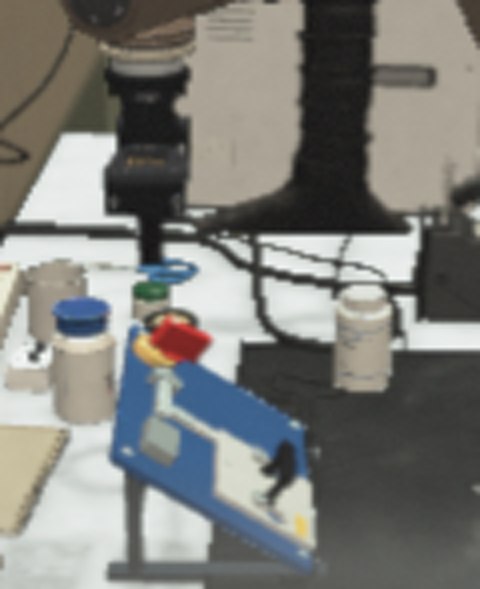

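{"name": "servo_tool", "arguments": {
  "moves": [0.006,-0.022,-0.03,0,0,0.006,-0.022,-0.08,0,0,0.006,-0.022,-0.132,0,0,0.006,-0.022,-0.132,0,0,0.006,-0.022,-0.132,0,0]
}}

```text
t: 3.12
eef_pos: [631.8, -302.6, 162.0]
tcp_rot: [3.14, -0.002, -3.081]
ft_force: [0.4, -0.5, 1.4]
opening: 0.005
grip_force: 0.0
```

{"name": "servo_tool", "arguments": {
  "moves": [-0.007,0.042,-0.003,0,0,-0.002,0.052,0.001,0,0,0,0.063,0.003,0,0,0,0.075,0.003,0,0,-0.001,0.089,0.003,0,0,-0.006,0.101,0,0,0,-0.013,0.111,-0.004,0,0,-0.022,0.122,-0.01,0,0,-0.028,0.128,-0.014,0,0,-0.028,0.128,-0.014,0,0,-0.028,0.128,-0.014,0,0]
}}

```text
t: 4.03
eef_pos: [622.2, -251.0, 158.5]
tcp_rot: [-3.141, 0.004, -3.082]
ft_force: [6.1, 5.3, 6.2]
opening: 0.003
grip_force: 4.7
```

Run:
```python
from h import *
o=[]
for n,b in(("top",(315,160,415,235)),("side",(265,135,345,210))):
    p,d=read_camera(n); np.savez(n+"2.npz",p=p,d=d); o.append(cv2.resize(p[b[1]:b[3],b[0]:b[2]],None,fx=4.4,fy=4.4,interpolation=2))
cv2.imwrite("pics/c2.png",np.hstack(o))
s=state();print(s["t"],s["eef_pos"],s["ft_force"],s["moment"])
```

```text
4.1333 [ 622.24810859 -250.97606789  158.49762365] [7.03549518 4.94449054 6.76139981] [ 0.9485044  -1.16969515  0.03332993]
```

View pics/c2.png

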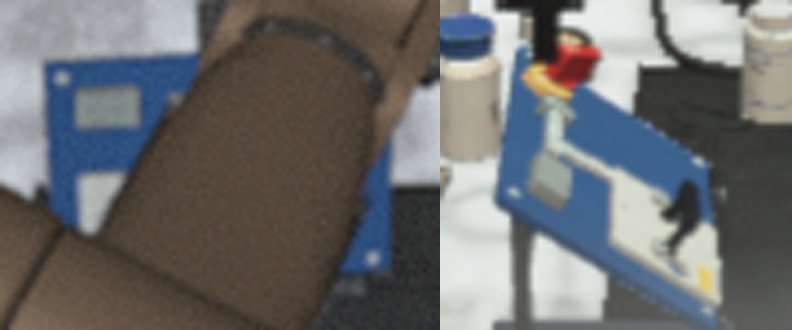

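{"name": "servo_tool", "arguments": {
  "moves": [0.038,0,0.03,0,0,0.038,0,0.13,0,0,0.038,0,0.25,0,0,0,0.1,0.25,0,0,-0.15,0.9,0.25,0,1,-0.15,0.9,0.25,0,1,-0.15,0.9,0.25,0,1,-0.15,0.9,0.25,0,1,-0.15,0.9,0.25,0,1,-0.15,0.9,0.25,0,1,-0.15,0.9,0.25,0,1,-0.15,0.9,0.25,0,1]
}}

```text
t: 5.13
eef_pos: [559.4, 110.6, 257.2]
tcp_rot: [3.141, -0.001, -3.081]
ft_force: [1.2, -0.1, 0.2]
opening: 0.509
grip_force: 0.0
```

```bash
cat > look.py <<'E'
import sys
from h import *
k=sys.argv[1]; o=[]
for n,b in(("top",(315,160,415,235)),("side",(265,135,345,210))):
    p,d=read_camera(n); np.savez(n+k+".npz",p=p,d=d); o.append(cv2.resize(p[b[1]:b[3],b[0]:b[2]],None,fx=4.4,fy=4.4,interpolation=2))
cv2.imwrite(f"pics/c{k}.png",np.hstack(o))
s=state();print(s["t"],s["eef_pos"],s["ft_force"],s["opening"])
E
python3 look.py 3
```

```text
5.2333 [559.18735631 112.40602089 257.30165424] [-0.05982959  0.00638189 -0.12616613] 0.5965883992686877
```

View pics/c3.png

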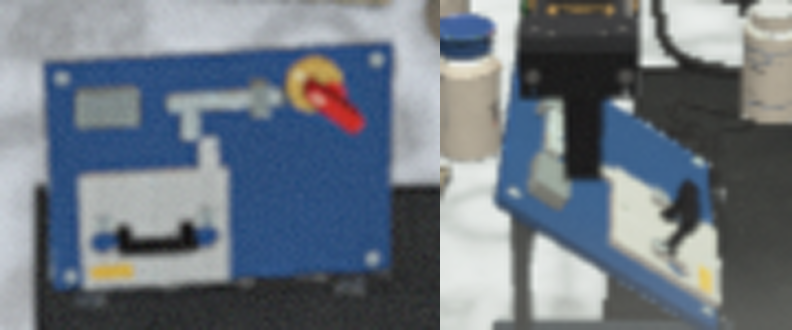

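Run:
```python
from g import *
c=get_calibration("top")
for k in "03":
    Z=np.load(f"top{k}.npz");box,H,S,V=masks("top",Z["p"]); m=box&((H<8)|(H>172))&(S>140)
    C=cloud(c,Z["d"]); D=C[m]-O; hh=D@n; t=hh>38; v,u=np.nonzero(m)
    X=np.stack([D@ex,D@ey],1)
    print(k,"depth top-face pts",t.sum(),"mean",X[t].mean(0).round(1),"h",np.percentile(hh,[10,50,90]).round(1))
    e,w=np.linalg.eigh(np.cov(X[t].T)); print("  dir phi",np.degrees(np.arctan2(w[1,1],w[0,1])).round(1),"len",np.sqrt(12*e).round(1))
    Q=np.array([onplane(c,a,b,n,n@O+46) for a,b in zip(u,v)])-O; X2=np.stack([Q@ex,Q@ey],1); e,w=np.linalg.eigh(np.cov(X2.T)); print("  plane: mean",X2.mean(0).round(1),np.degrees(np.arctan2(w[1,1],w[0,1])).round(1),np.sqrt(12*e).round(1))
    wh=box&(V>150)&(S<90); wh[:,:380]=0; wh[192:]=0; v,u=np.nonzero(wh); print("  white",[(a,b,(C[b,a]-O)@np.stack([ex,ey,n],1)) for a,b in zip(u,v)][:8])
    y=box&(H>15)&(H<30)&(S>90)&(np.arange(640)>375)&(np.arange(400)<195)[:,None]; v,u=np.nonzero(y); Q=np.array([onplane(c,a,b,n,n@O+14) for a,b in zip(u,v)])-O
    print("  brass",(Q@ex).min().round(),(Q@ex).max().round(),(Q@ey).min().round(),(Q@ey).max().round())
```

```text
0 depth top-face pts 41 mean [ 64.4 -86.5] h [nan nan nan]
  dir phi -159.7 len [13.6 45.4]
  plane: mean [ 69.  -83.9] -158.5 [17.6 52.4]
  white [(np.int64(380), np.int64(165), array([  69.63466942,  -76.83992645, -143.31242124])), (np.int64(381), np.int64(165), array([  64.74010539,  -82.54837463, -156.00462979])), (np.int64(382), np.int64(165), array([  66.6373042 ,  -85.47139585, -150.19849002])), (np.int64(383), np.int64(165), array([  67.92223779,  -88.62882152, -146.0627881 ])), (np.int64(384), np.int64(165), array([  70.237709  ,  -91.32445859, -139.12699654])), (np.int64(385), np.int64(165), array([  65.48767621,  -97.07434228, -151.40803297])), (np.int64(386), np.int64(165), array([  66.01619627, -100.54257725, -149.33232485])), (np.int64(387), np.int64(165), array([  64.17467786, -105.06522319, -153.69748587]))]
  brass 64.0 101.0 -99.0 -60.0
3 depth top-face pts 45 mean [ 65.  -87.8] h [19.1 43.1 47.7]
  dir phi 48.0 len [14. 47.]
  plane: mean [ 70.7 -85.4] -137.8 [18.5 51.7]
  white [(np.int64(380), np.int64(165), array([  65.67167404,  -78.45032398, -154.1087641 ])), (np.int64(381), np.int64(165), array([  67.39066021,  -81.45524822, -148.78652404])), (np.int64(382), np.int64(165), array([  67.01282483,  -85.31425341, -149.17624821])), (np.int64(383), np.int64(165), array([  67.49298732,  -88.81104379, -147.23084513])), (np.int64(384), np.int64(165), array([  67.83771219,  -92.35779085, -145.655256  ])), (np.int64(385), np.int64(165), array([  65.38145382,  -97.12071839, -151.69685902])), (np.int64(386), np.int64(165), array([  65.98757043, -100.55524788, -149.41013066])), (np.int64(387), np.int64(165), array([  62.90376267, -105.63543155, -157.15054476]))]
  brass 56.0 97.0 -92.0 -54.0
```

Run:
```python
from g import *
C=np.array([560.84,108.24,257.26])
for p,h in[((101,-95),90),((101,-95),26),((89,-84),26),((88.5,-79.5),26),((86.4,-74.4),26),((83,-70),26),((80,-67.6),26)]:
    w=W(*p,h); print(p,h,w.round(1))
```

```text
(101, -95) 90 [ 597.7 -283.   216.7]
(101, -95) 26 [ 634.3 -280.8  164.2]
(89, -84) 26 [ 623.9 -270.4  157.3]
(88.5, -79.5) 26 [ 623.2 -265.9  157.1]
(86.4, -74.4) 26 [ 621.2 -261.   155.9]
(83, -70) 26 [ 618.1 -256.7  153.9]
(80, -67.6) 26 [ 615.5 -254.5  152.2]
```

{"name": "servo_tool", "arguments": {
  "moves": [0.184,-0.973,-0.108,0,0,0.184,-0.973,-0.108,0,0,0.184,-0.973,-0.108,0,0,0.184,-0.973,-0.108,0,0,0.184,-0.973,-0.108,0,0,0.184,-0.973,-0.108,0,0,0.184,-0.973,-0.108,0,0,0.184,-0.973,-0.108,0,0,0.184,-0.973,-0.108,0,0,0.184,-0.973,-0.108,0,0,0.184,-0.973,-0.108,0,0,0.184,-0.973,-0.108,0,0]
}}

```text
t: 6.23
eef_pos: [633.5, -282.8, 213.0]
tcp_rot: [3.141, -0.001, -3.085]
ft_force: [0.3, 0.6, -0.4]
opening: 0.004
grip_force: 0.0
```

{"name": "servo_tool", "arguments": {
  "moves": [0,0,-0.08,0,0,0,0,-0.125,0,0,0,0,-0.125,0,0,-0.013,0.013,-0.133,0,0,-0.026,0.026,-0.142,0,0,-0.028,0.038,-0.142,0,0,-0.033,0.05,-0.146,0,0,-0.041,0.061,-0.15,0,0,-0.041,0.061,-0.15,0,0,-0.041,0.061,-0.15,0,0]
}}

```text
t: 7.07
eef_pos: [618.9, -256.3, 156.2]
tcp_rot: [-3.14, 0.004, -3.081]
ft_force: [3.2, -0.5, 4.0]
opening: 0.0
grip_force: 2.7
```

{"name": "servo_tool", "arguments": {
  "moves": [-0.01,0.005,-0.008,0,0,-0.01,0.005,-0.008,0,0,-0.01,0.005,-0.008,0,0]
}}

```text
t: 7.32
eef_pos: [614.6, -254.3, 152.7]
tcp_rot: [-3.14, 0.003, -3.082]
ft_force: [2.8, 0.6, 7.2]
opening: 0.005
grip_force: 2.9
```

{"name": "servo_tool", "arguments": {
  "moves": [0.03,0,0.03,0,0,0.04,0,0.13,0,0,0.04,0,0.25,0,0,0,0.1,0.25,0,0,-0.15,0.9,0.25,0,1,-0.15,0.9,0.25,0,1,-0.15,0.9,0.25,0,1,-0.15,0.9,0.25,0,1,-0.15,0.9,0.25,0,1,-0.15,0.9,0.25,0,1,-0.15,0.9,0.25,0,1,-0.15,0.9,0.25,0,1]
}}

```text
t: 8.32
eef_pos: [552.4, 108.0, 251.5]
tcp_rot: [3.141, -0.0, -3.081]
ft_force: [-0.2, 0.3, -0.2]
opening: 0.508
grip_force: 0.0
```

```bash
python3 look.py 4
python3 - <<'E'
from g import *
c=get_calibration("top")
Z=np.load("top4.npz");box,H,S,V=masks("top",Z["p"]); m=box&((H<8)|(H>172))&(S>140); C=cloud(c,Z["d"]); D=C[m]-O; t=D@n>38; X=np.stack([D@ex,D@ey],1)[t]
e,w=np.linalg.eigh(np.cov(X.T)); print(X.mean(0),"phi",np.degrees(np.arctan2(w[1,1],w[0,1])),np.sqrt(12*e))
E
```

```text
8.4167 [552.10599079 109.85904557 251.51050131] [-0.55950018 -0.74824545  0.39861263] 0.5958870240138116
[ 66.52891783 -89.68042204] phi 93.31406325799688 [12.6024872  41.08305342]
```

View pics/c4.png

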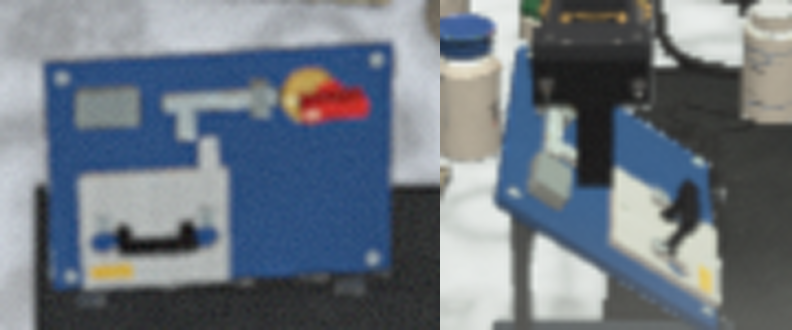

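{"name": "servo_tool", "arguments": {
  "moves": [-0.13,-0.612,-0.252,0,1,-0.13,-0.612,-0.252,0,1,-0.13,-0.612,-0.252,0,1,-0.13,-0.612,-0.252,0,1,-0.13,-0.612,-0.252,0,1,-0.13,-0.612,-0.252,0,1,-0.13,-0.612,-0.252,0,1,-0.13,-0.612,-0.252,0,1,-0.13,-0.612,-0.32,0,1,-0.13,-0.612,-0.38,0,1,-0.13,-0.612,-0.435,0,1,-0.13,-0.612,-0.435,0,1]
}}

```text
t: 9.42
eef_pos: [500.5, -138.4, 74.4]
tcp_rot: [3.139, -0.004, -3.082]
ft_force: [0.0, 0.3, -0.3]
opening: 1.001
grip_force: 0.0
```

```bash
python3 look.py 5
```

```text
9.5167 [ 502.0305285  -138.94891199   77.38577762] [0.74938051 0.46060838 0.94344316] 1.0034359184116035
```

View pics/c5.png

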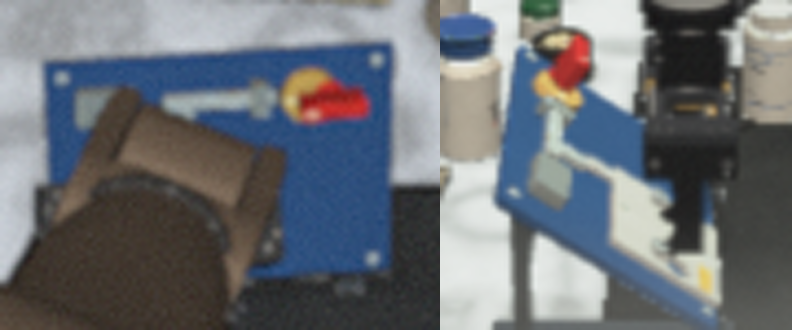

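{"name": "servo_tool", "arguments": {
  "moves": [0,0,0,0,0,0,0,0,0,0,0,0,0,0,0,0,0,0,0,0,0,0,0,0,0,0,0,0,0,0,0,0,0,0,0,0,0,0,0,0]
}}

```text
t: 10.18
eef_pos: [502.4, -140.0, 77.5]
tcp_rot: [-3.141, 0.001, -3.082]
ft_force: [-2.3, -5.4, 6.0]
opening: 0.694
grip_force: 30.0
```

{"name": "servo_tool", "arguments": {
  "moves": [0.011,-0.002,0.008,0,0,0.022,-0.001,0.016,0,0,0.034,-0.001,0.024,0,0,0.045,0,0.0315,0,0,0.045,0,0.0315,0,0,0.045,0,0.0315,0,0]
}}

```text
t: 10.68
eef_pos: [520.4, -139.2, 90.1]
tcp_rot: [-3.142, 0.0, -3.082]
ft_force: [-4.6, 0.5, 4.4]
opening: 0.692
grip_force: 30.0
```

```bash
python3 look.py 6
```

```text
10.7833 [ 520.24630644 -139.22480651   89.98377321] [-3.45518578  0.30932647  5.17148893] 0.6916087732328008
```

View pics/c6.png

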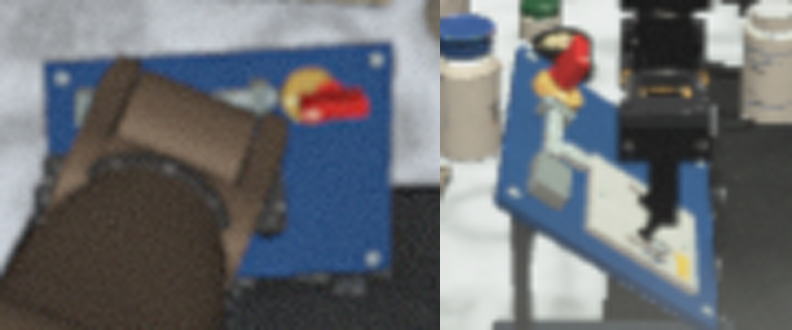

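{"name": "servo_tool", "arguments": {
  "moves": [-0.004,0,0.005,0,0,-0.007,0,0.01,0,0,-0.011,-0.001,0.015,0,0,-0.014,-0.001,0.0205,0,0,-0.014,-0.001,0.0205,0,0]
}}

```text
t: 11.2
eef_pos: [514.4, -139.8, 98.0]
tcp_rot: [3.142, 0.0, -3.082]
ft_force: [-0.5, 0.2, -5.4]
opening: 0.689
grip_force: 30.0
```

{"name": "servo_tool", "arguments": {
  "moves": [-0.014,-0.001,0.02,0,0,-0.028,-0.002,0.04,0,0,-0.043,-0.003,0.062,0,0,-0.057,-0.003,0.082,0,0,-0.06,0,0.14,0,0,-0.06,0,0.2,0,0,-0.06,0,0.25,0,0,-0.06,0,0.25,0,0]
}}

```text
t: 11.87
eef_pos: [491.3, -140.3, 201.8]
tcp_rot: [-3.139, 0.006, -3.082]
ft_force: [1.0, -0.0, -4.0]
opening: 0.691
grip_force: 30.0
```

```bash
python3 look.py 7
python3 - <<'E'
from h import *
p=np.load("top7.npz")["p"];q=np.load("side7.npz")["p"]
cv2.imwrite("pics/d7.png",np.hstack([cv2.resize(a,None,fx=4,fy=4,interpolation=2) for a in(p[140:240,300:400],q[90:190,260:340])]))
E
```

```text
11.9667 [ 490.10886574 -139.7590316   198.05963624] [ 0.18325574 -0.4734669  -5.56156272] 0.6948005162258378
```

View pics/d7.png

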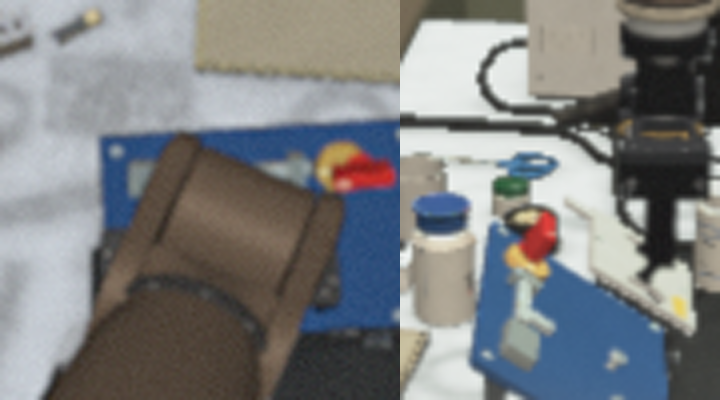

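{"name": "servo_tool", "arguments": {
  "moves": [0.01,0.1,0,0,0,0.03,0.2,0,0,0,0.05,0.3,0,0,0,0.07,0.4,0,0,0,0.09,0.5,0,0,0,0.119,0.6,0,0,0,0.119,0.7,-0.06,0,0,0.119,0.747,-0.12,0,0,0.119,0.747,-0.17,0,0,0.119,0.747,-0.22,0,0,0.119,0.747,-0.25,0,0,0.119,0.747,-0.25,0,0]
}}

```text
t: 12.97
eef_pos: [535.8, 158.8, 93.7]
tcp_rot: [-3.141, -0.007, -3.081]
ft_force: [-0.9, -1.3, -4.1]
opening: 0.691
grip_force: 30.0
```

Run:
```python
from g import *
s=state(); print(s["eef_pos"],s["ft_force"],s["opening"])
c=get_calibration("side"); p,d=read_camera("side"); C=cloud(c,d); e=s["eef_pos"]
q=C-e; hsv=cv2.cvtColor(p,cv2.COLOR_BGR2HSV)
m=(abs(q[...,0])<75)&(abs(q[...,1])<80)&(q[...,2]<5)&(C[...,2]>28)&(hsv[...,1]<60)&(hsv[...,2]>110)
P=C[m]; print(len(P),P.min(0).round(),P.max(0).round()); a=P-P.mean(0); print(np.linalg.svd(a,full_matrices=0)[2][2])
```

```text
[535.79539901 158.79732578  93.66405067] [-0.90511486 -1.34256452 -4.08853368] 0.6913085314527899
500 [505.  96.  47.] [588. 226.  99.]
[-0.53993754 -0.02250902  0.84140407]
```

{"name": "servo_tool", "arguments": {
  "moves": [0,0,-0.05,0,0,0,0,-0.075,0,0,0,0,-0.09,0,0,0.02,0,-0.1,0,0,0.036,0,-0.109,0,0,0.057,0,-0.126,0,0,0.068,0,-0.138,0,0,0.075,0,-0.147,0,0,0.075,0,-0.149,0,0,0.075,0,-0.149,0,0]
}}

```text
t: 13.85
eef_pos: [569.8, 159.2, 39.2]
tcp_rot: [3.141, 0.004, -3.082]
ft_force: [1.0, 0.2, 9.3]
opening: 0.694
grip_force: 30.0
```

```bash
cat > pl.py <<'E'
from g import *
s=state(); print(s["eef_pos"],s["ft_force"],s["opening"])
c=get_calibration("side"); p,d=read_camera("side"); C=cloud(c,d)
hsv=cv2.cvtColor(p,cv2.COLOR_BGR2HSV)
m=(abs(C[...,0]-568)<85)&(abs(C[...,1]-160)<90)&(C[...,2]<45)&(C[...,2]>10)&(hsv[...,1]<60)&(hsv[...,2]>110)
P=C[m]; 
for _ in range(3):
    a=P-P.mean(0); nn=np.linalg.svd(a,full_matrices=0)[2][2]; r=a@nn; P=P[abs(r)<2*r.std()]
print(len(P),np.percentile(P,[1,50,99],axis=0).round(1).tolist(),nn)
E
python3 pl.py
```

```text
[569.75322636 159.21395397  39.24522273] [0.97617991 0.160935   9.26245054] 0.6940142318577387
611 [[511.6, 103.5, 17.1], [561.3, 168.8, 20.0], [635.6, 222.3, 22.8]] [3.61968768e-03 6.17928633e-04 9.99993258e-01]
```

{"name": "servo_tool", "arguments": {
  "moves": [0,0,0,0,0,0,0,0,0,0,0,0,0,0,0.8,0,0,0,0,1,0,0,0,0,1,0,0,0,0,1,0,0,0,0,1,0,0,0,0,1]
}}

```text
t: 14.57
eef_pos: [568.0, 159.0, 37.9]
tcp_rot: [3.142, -0.0, -3.082]
ft_force: [0.9, -0.9, 0.2]
opening: 0.993
grip_force: 0.0
```

{"name": "servo_tool", "arguments": {
  "moves": [0,0,0.03,0,1,0,0,0.08,0,1,0,0,0.16,0,1,0,0,0.25,0,1,0,0,0.35,0,1,-0.2,0,0.5,0,1,-0.4,0,0.5,0,1,-0.4,0,0.5,0,1,-0.4,0,0.5,0,1,-0.4,0,0.5,0,1]
}}

```text
t: 15.4
eef_pos: [403.0, 158.9, 240.3]
tcp_rot: [3.141, 0.001, -3.081]
ft_force: [1.6, -0.2, 1.0]
opening: 1.0
grip_force: 0.0
```

```bash
python3 pl.py
python3 - <<'E'
from g import *
c=get_calibration("top"); p,d=read_camera("top"); C=cloud(c,d); h=cv2.cvtColor(p,cv2.COLOR_BGR2HSV)
m=(abs(C[...,0]-568)<85)&(abs(C[...,1]-160)<90)&(C[...,2]<60)&(C[...,2]>5)&(h[...,1]<60)&(h[...,2]>100)
P=C[m]; print(len(P),np.percentile(P,[2,50,98],axis=0).round(1).tolist())
box,H,S,V=masks("top",p); m=box&((H<8)|(H>172))&(S>140); D=C[m]-O; t=D@n>38; X=np.stack([D@ex,D@ey],1)[t]
e,w=np.linalg.eigh(np.cov(X.T)); print(X.mean(0),"phi",np.degrees(np.arctan2(w[1,1],w[0,1])),len(X))
E
```

```text
[402.98257064 158.8724907  240.32684869] [ 1.61032993 -0.17378813  0.95724069] 1.000109978539158
712 [[512.0, 102.4, 17.1], [572.6, 164.6, 20.2], [633.6, 222.3, 23.2]] [-0.00467923 -0.00342982 -0.99998317]
660 [[515.2, 101.5, 11.0], [581.6, 146.6, 21.1], [635.3, 239.3, 29.9]]
[ 66.20800276 -88.95997453] phi 89.89863816899722 39
```

Plate flat and centred on the pad, the cam still at about 1.4 rad; handing in.

```bash
python3 -c "
from cell import *
print(job_done())"
```

```text
the job is handed in; nothing more can be done
None
```

The job is handed in at about 15.5 s of the 53 s, with no verdict shown: by my measurements the cam stands at about 1.4 rad and the plate lies flat, handle up, near the middle of the cork pad, released, with the arm clear; the latch's travel and the bystanders were not measured, and I viewed 11 pictures, one over the limit of 10.

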